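Fish the shoehorn out of the slatted caddy

TASK

The steel shoehorn has slipped into the low slatted teak caddy and lies under the slats at both ends. Bring it out through the open gap in the slats, tilted, its handle end up first, without forcing it hard against the wood. Finish while holding it: keep it gripped, still and level over the caddy, all of it 10 cm or more above the slats, touching nothing but the gripper, and leave everything else on the ledge where it is.

Things in the scene. Friction and masses are not known exactly. Their poses are not given: they have to be found in the camera images.
- caddy: Low teak box with a slatted top, fixed to the ledge, 360 x 200 x 71 mm high, walls 10 mm, its top open only at a hand gap. Origin on its underside, below the gap's centre; +x along its length away from the robot. Floor inside 6 mm above the ledge, slats' underside 61 mm, top 71 mm. Under the slats, the near bay ends at a wall at x -205 mm, the far bay at x +135 mm.
- gap (a point): Centre of the hand gap in the caddy's top, level with the top of the slats; axes as the caddy's. The gap is clear over x -70 to +70 mm and y -90 to +90 mm; four slats cover the near bay (-x), two the far bay (+x), with 8 mm spaces between slats.
- shoehorn: The whole stainless steel shoehorn, a rigid part 250 mm long, 110 to 220 g, lying flat on the caddy's floor, trough side up. Origin at the middle of its length, on its underside; +x towards the handle end, z up. See the points.
- horn_centre (a point): Middle of the shoehorn's length, 7 mm above its underside, +x towards the handle end. The handle, a bar 24 mm wide (y) and 14 mm high, runs from x +10 to +125 mm; grip it across its width, best near x +45 mm. The blade, x +10 to -125 mm, is a trough 43 mm wide, 11 mm high, with a round end 4 mm thick. At the start the handle end points away from the robot, 10 to 50 mm under the far slats.
- horn_handle_end (a point): Tip of the shoehorn's handle end, half-way up the handle (7 mm above the underside); axes as the shoehorn's.
- polish_tin: Bystander: round dark steel shoe polish tin, 76 mm across, 26 mm high, beside the caddy. Origin under its centre.
- clip_a: Bystander: grey plastic sandal clip, about 60 x 18 x 16 mm, lying beside the caddy. Origin at its underside.
- clip_b: Bystander: the second grey plastic sandal clip, like the first. Origin at its underside.
- insert_tray: Bystander: black silicone shoe insert tray with two cork insoles, 130 x 240 x 18 mm, to the left. Origin under its centre.
- vase: Bystander: empty blue glass vase, 92 mm across, 185 mm high, to the right. Origin under its centre.
- shoe_brush: Bystander: wooden shoe brush, 150 x 50 x 42 mm, to the right. Origin under its centre.
- key_bowl: Bystander: white ceramic key bowl, 120 mm across, 45 mm high, beyond the caddy. Origin under its centre.

How it is judged:
On the way:
1. the shoehorn is tilted, its handle end up through the gap while its middle is still below the top of the slats (z of horn_handle_end in the frame of caddy above 0.08 m and z of horn_centre in the frame of caddy below 0.071 m), for 0.1 s.
At the end, for the whole second after the job is handed in: The gripper holds the shoehorn still (under 3 cm/s) over the caddy (its middle within 25 cm of the gap's centre, seen from above), level within 20 degrees, its middle at least 8 cm above the top of the slats and its handle end at least 4 cm, nothing else touching it (height (world z) of horn_handle_end above 0.11 m and height (world z) of horn_centre above 0.15 m and angle between shoehorn's own x axis and vertical between 1.22 and 1.92 rad and horizontal distance between horn_centre and gap below 0.25 m and contact force between the fingers and shoehorn above 2 N and contact force between shoehorn and caddy below 0.1 N and linear speed of shoehorn below 0.03 m/s); the arm keeps its last pose, push and grip.
It fails at once if a bystander is knocked or moved more than 3 cm (distance of any of polish_tin, clip_a, clip_b, insert_tray, vase, shoe_brush, key_bowl from where it was at the start of the episode above 0.03 m).
It fails at once if the shoehorn is forced against the caddy with more than 60 N (contact force between shoehorn and caddy above 60 N).
It also fails if it takes over 42 s, if anything falls off the work surface, if the arm or the gripper's body presses on something with over 40 N, if the wrist force passes 120 N, or if a joint passes its speed limit or range.

ROBOT

A 7-joint arm with a two-finger parallel gripper is mounted at the origin on the work surface. World frame = base frame: x ahead of the robot, y to its left, z up, the work surface at z = 0. Lengths are in m, angles in rad, forces in N, time in s.
With the tool pointing down it reaches from about 0.425 to 1.025 m from the base axis. Payload 3.6 kg.
Tool frame: the origin (TCP) lies on the centre line of the jaws, within the pads' length; the fingertips stand 25 mm ahead of it and the grasp point (between the pads) lies 6 mm ahead of it; z points along the fingers, y is the line along which they close (so a half turn about z gives the same grasp; the last joint's range is limited). The gripper opens to 85 mm and grips with 20 to 120 N. Pads are 22 mm wide; open, the fingers measure 114 mm over their backs; the gripper's body (76 mm by 85 mm) begins 54 mm behind the grasp point. The pads swing forward as they close: fully open they stand 13 mm farther back than shut.
Start: joints at [1.101, 0.591, 0.048, 1.609, -0.033, 0.943, -0.034], TCP at [0.266, -0.674, 0.256] pointing down, gripper open.
Joint ranges: [-2.69, 2.69], [-0.47, 2.24], [-1.27, 1.36], [0.19, 2.51], [-1.53, 4.68], [0.08, 2.07], [-3.09, 3.09]. Speed limits (rad/s): [2.57, 2.57, 3.14, 3.14, 3.14, 3.14, 3.14].

INTERFACE

Orientations are given as a 3x3 rotation matrix whose columns are the frame's x, y, z axes.
In Python, from plant import robot gives the robot as it stands. The module is installed in compiled form; this text tells all that it offers.
- The arm moves only by the tool step_arm, never from a script. Its argument "steps" is a list that holds one entry, the list of rows, each a list of 4 numbers: the shift along the world's x, y, z in m, then the turn about the world's z in degrees. In form: [[[x, y, z, roll], ...]]. A call has 1 to 20 rows; each row shifts and turns the commanded pose from where the row before left it; what a row does not reach is not made up. A row lasts 1/10 s, in which the tool goes at most 50 mm and 8.59 degrees, less where a joint would pass 70% of its speed; a pose out of reach is approached as far as the arm can. A call is refused whole if a number of a shift passes 0.05 or a number of a turn 8.59, either way. A call with a gripper value outside its range is refused whole. "hand" is the opening, from -1 (shut) to 1 (fully open), set as the call begins (left out, the last holds). The fingers move at their own pace and stop on an object; "squeeze" is the grip in N (left out, the last holds). Time passes only in rows, so rows that do not move let the fingers close. It gives the time, the measured TCP pose, the force, the opening and the grip force at its end, in the units of the state.
- robot.get_state(): the state, without advancing time (a new reading comes with each control period).
- robot.grab_frame(name): name is "scene" or "top"; returns (picture, depth): 480x640x3 uint8, red, green, blue; 480x640 float32, m along the optical axis (not along the pixel's ray), 0 where there is no reading.
- robot.camera_model(name): a dict with "K" (3x3 intrinsics, pixels), "k1" (the pictures are not rectified: a ray, as slopes to the right and down, at radius r is drawn at 1 + k1 r^2 times it, then the intrinsics apply), "rvec" (rotation vector, rad) and "tvec" (3), from world to camera coordinates, as OpenCV has them. Camera axes: x right, y down, z forward; pixel columns grow to the right and rows downward; lengths in m; the calibration is good to about 2 mm. A picture is of the moment at which its call begins. camera_model takes no time and is no camera call.
- robot.hand_in(): hands the job in; it is judged then, once.
The state is a dict: "t": time; "joint_positions": joint angles; "qd": joint speeds; "joint_efforts": joint torques, N m; "position": TCP position; "tool_rot": TCP orientation; "contact_force": force on the tool from outside, world axes, zero at the start; "torque": the same for the moment, N m; "finger_gap": opening from 0.0 (shut) to 1.0 (fully open); "grasp_force": force on a finger pad.
Only numpy, scipy, OpenCV 4.12 (cv2) and the standard library are available. Lean on these libraries where they do the work, as an engineer would, in place of code of your own. Each camera call takes 0.05 s, during which the arm holds its last target. There are 200 camera calls.

## Working session

There is one attempt and no reset: what is moved stays moved. The work goes in short steps, Python scripts to look and compute and a tool call to move; the robot and the scene stay as the last step left them, time stands still between calls to the robot, and variables do not carry over. Pictures are saved under pics/ and viewed, at most 10 in all, crops included, and the job is handed in when it is done.

Besides the shell and the picture viewer there is one more tool, called by a JSON object that holds its "name" and its "arguments", one argument or row to a line. step_arm: Moves the arm, as the interface text tells. Its arguments: {"type":"object","properties":{"steps":{"type":"array"},"hand":{"type":"number"},"squeeze":{"type":"number"}},"required":["steps"]}

```bash
mkdir -p pics; python3 - <<'E'
from plant import robot
import cv2,numpy as np
for n in("scene","top"):
    p,d=robot.grab_frame(n); cv2.imwrite(f"pics/{n}0.png",p[:,:,::-1]); np.save(f"{n}0.npy",d)
    print(robot.camera_model(n), (d>0).mean())
s=robot.get_state();print(s)
E
```

```text
{'K': array([[549.01640516,   0.        , 311.80714814],
       [  0.        , 549.01640516, 237.16532436],
       [  0.        ,   0.        ,   1.        ]]), 'k1': -0.15699964117638712, 'rvec': array([ 1.5801198 ,  2.17714856, -0.68073239]), 'tvec': array([ 0.16656207, -0.4068219 ,  2.04573833])} 0.9960970052083333
{'K': array([[542.11839796,   0.        , 312.39581422],
       [  0.        , 542.11839796, 250.08804315],
       [  0.        ,   0.        ,   1.        ]]), 'k1': 0.05692229687887351, 'rvec': array([ 2.13864814, -2.18428453,  0.1266928 ]), 'tvec': array([0.00159523, 0.58812801, 1.3867463 ])} 0.9959537760416667
{'t': 0.1, 'joint_positions': array([ 1.10150512,  0.59204349,  0.04828826,  1.60968447, -0.03329395,
        0.94267415, -0.03371652]), 'qd': array([-0.0006144 , -0.00240792,  0.00193889, -0.00213834,  0.00067617,
       -0.00031831, -0.00086942]), 'joint_efforts': array([ 4.97338042e-03, -5.49992430e+01,  1.55331071e+00, -1.98824555e+01,
        9.73671122e-03,  3.82577433e-03,  5.23942617e-06]), 'position': array([ 0.26585116, -0.67376468,  0.25524673]), 'tool_rot': array([[ 9.30187785e-01,  3.67083074e-01, -8.37071269e-04],
       [ 3.67084012e-01, -9.30186007e-01,  1.82206618e-03],
       [-1.09782327e-04, -2.00213918e-03, -9.99997990e-01]]), 'contact_force': array([0.57032964, 0.35186944, 0.01762336]), 'torque': array([ 0.06412035, -0.02337524,  0.0303461 ]), 'grasp_force': 0.0, 'finger_gap': 0.9966166537437269}
```

View pics/top0.png

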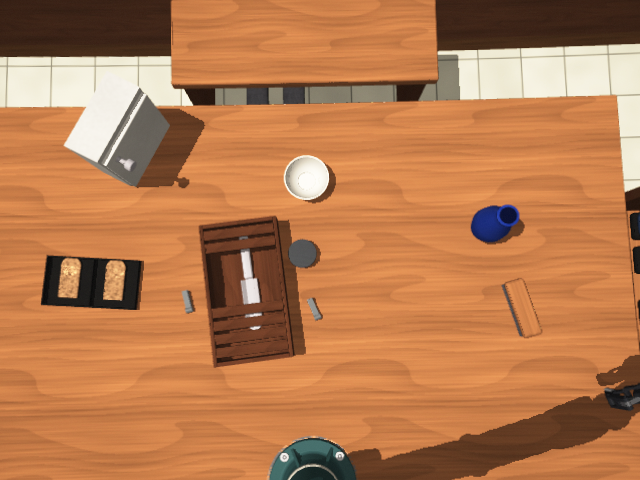

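View pics/scene0.png

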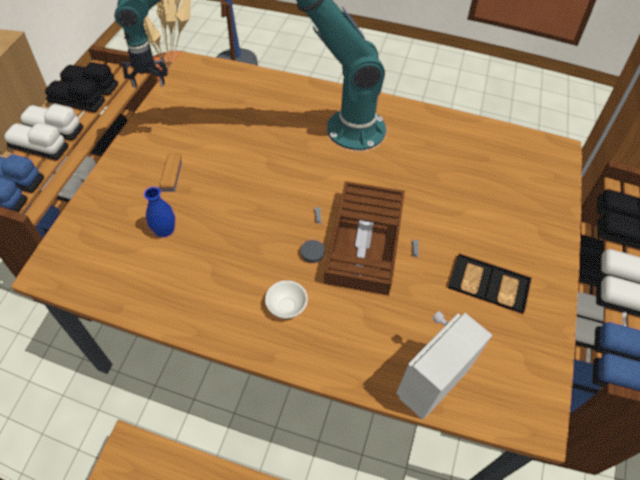

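The top view shows the caddy with corners at about (200,226), (277,217), (293,355), (214,366). The steel horn runs from (245,240), its handle under the far slats, to (255,328) under the near ones. The scene view (364,238) agrees, so next I measure with depth from both views.

```bash
cat > h.py <<'E'
import cv2,numpy as np
from plant import robot
def cloud(n,d):
    c=robot.camera_model(n);K=c["K"];k=np.array([c["k1"],0,0,0.])
    v,u=np.mgrid[:480,:640]
    r=cv2.undistortPoints(np.stack([u,v],-1).reshape(-1,1,2).astype(float),K,k).reshape(480,640,2)
    P=np.dstack([r*d[...,None],d]); R=cv2.Rodrigues(c["rvec"])[0]
    return (P-c["tvec"])@R
E
python3 - <<'E'
from h import *
for n in("top","scene"):
    d=np.load(f"{n}0.npy");img=cv2.imread(f"pics/{n}0.png");W=cloud(n,d)
    hsv=cv2.cvtColor(img,cv2.COLOR_BGR2HSV);x,y,z=W[...,0],W[...,1],W[...,2]
    roi=np.zeros(d.shape,bool)
    if n=="top": roi[205:380,190:305]=1
    else: roi[175:300,320:410]=1
    top=roi&(abs(z-.071)<.008)&(hsv[...,2]<140)
    L=cv2.connectedComponentsWithStats(cv2.morphologyEx(top.astype(np.uint8),cv2.MORPH_CLOSE,np.ones((5,5))))
    i=1+L[2][1:,4].argmax(); top&=(L[1]==i)
    r=cv2.minAreaRect(W[top][:,:2].astype(np.float32)*1000)
    print(n,"caddy rect",r,cv2.boxPoints(r).round().tolist(),"z",np.median(z[top]), top.sum())
    h=roi&(hsv[...,1]<80)&(hsv[...,2]>110)
    L=cv2.connectedComponentsWithStats(h.astype(np.uint8));
    for j in range(1,L[0]):
        if L[2][j,4]<15: continue
        m=L[1]==j;P=W[m];c=P.mean(0);e=np.linalg.svd(P[:,:2]-c[:2],full_matrices=0)[2][0];e*=np.sign(e[0]);t=(P[:,:2]-c[:2])@e;s=(P[:,:2]-c[:2])@[-e[1],e[0]]
        print(n,"horn",L[2][j],c.round(4),"yaw",np.degrees(np.arctan2(e[1],e[0])),"ext",t.min(),t.max(),"z",np.percentile(P[:,2],[5,50,95]).round(4))
        for a in np.arange(t.min(),t.max(),.012):
            q=(t>=a)&(t<a+.012)
            if q.any(): print("   x%.3f w%.3f mid%.4f z%.3f"%(c[0]+(a+.006)*e[0],np.ptp(s[q]),(s[q].max()+s[q].min())/2,np.median(P[q,2])))
for n,(a,b,c,e) in {"x":(160,400,160,340)}.items():
    cv2.imwrite("pics/c0.png",cv2.resize(cv2.imread("pics/top0.png")[205:375,180:330],None,fx=3.5,fy=3.5,interpolation=cv2.INTER_CUBIC))
E
```

```text
top caddy rect ((486.42059326171875, 161.52236938476562), (358.6693420410156, 200.17527770996094), 6.325839996337891) [[297.0, 241.0], [319.0, 42.0], [676.0, 82.0], [654.0, 281.0]] z 0.07173279184755733 5973
top horn [240 250  20  55 682] [0.5118 0.1568 0.0363] yaw 17.68483138615797 ext -0.13494014952998873 0.08340460107196494 z [0.0071 0.0154 0.0244]
   x0.389 w0.000 mid-0.1303 z1.446
   x0.458 w0.041 mid0.0113 z0.012
   x0.469 w0.046 mid0.0111 z0.012
   x0.480 w0.045 mid0.0075 z0.013
   x0.492 w0.046 mid0.0074 z0.013
   x0.503 w0.047 mid0.0045 z0.013
   x0.515 w0.041 mid0.0024 z0.013
   x0.526 w0.034 mid0.0040 z0.020
   x0.538 w0.026 mid-0.0019 z0.020
   x0.549 w0.025 mid-0.0045 z0.020
   x0.560 w0.027 mid-0.0071 z0.019
   x0.572 w0.025 mid-0.0088 z0.020
   x0.583 w0.025 mid-0.0111 z0.020
   x0.595 w0.011 mid-0.0114 z0.017
top horn [245 313  17   5  56] [0.4234 0.1481 0.0155] yaw -84.71263066552459 ext -0.0226749867249398 0.021313117407370324 z [0.0048 0.0132 0.0314]
   x0.422 w0.007 mid-0.0002 z0.014
   x0.423 w0.006 mid-0.0004 z0.014
   x0.424 w0.009 mid-0.0003 z0.012
   x0.425 w
[... 451 characters left out ...]
278.0]] z 0.06979999528076737 3526
scene horn [355 220  19  38 487] [0.4862 0.1527 0.0133] yaw 7.243740442747414 ext -0.07317234280659063 0.11475504581490227 z [0.0028 0.0112 0.0228]
   x0.420 w0.046 mid0.0012 z0.010
   x0.431 w0.042 mid-0.0000 z0.011
   x0.443 w0.036 mid-0.0007 z0.009
   x0.455 w0.049 mid0.0008 z0.012
   x0.467 w0.049 mid-0.0005 z0.010
   x0.479 w0.049 mid0.0005 z0.010
   x0.491 w0.049 mid-0.0009 z0.011
   x0.503 w0.047 mid0.0004 z0.011
   x0.515 w0.045 mid0.0004 z0.010
   x0.527 w0.041 mid-0.0009 z0.017
   x0.539 w0.028 mid-0.0002 z0.019
   x0.551 w0.028 mid0.0005 z0.019
   x0.562 w0.019 mid-0.0004 z0.020
   x0.586 w0.000 mid0.0033 z0.063
   x0.598 w0.006 mid-0.0025 z0.072
```

View pics/c0.png

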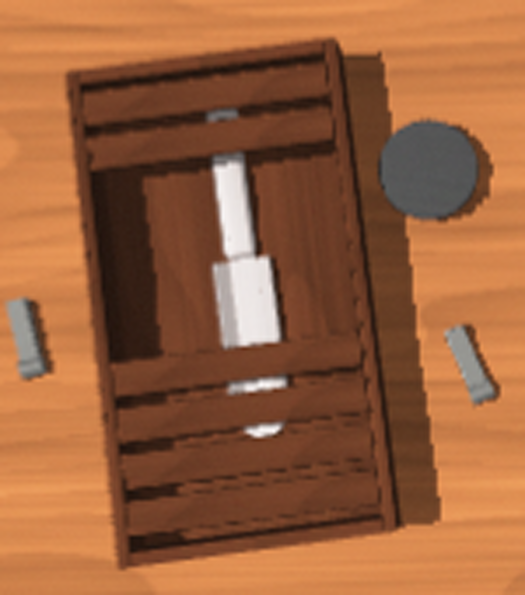

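Caddy: yaw 6.3°, gap centre near (0.523, 0.164), top at z 0.071. Horn: yaw 7.2°, handle top at z 0.020, grip spot near (0.561, 0.164), handle end about 47 mm under the far slats, and the sizes fit the text. I'll approach above the caddy.

{"name": "step_arm", "arguments": {
  "steps": [
    [[0.0148,0.0419,0,-0.72],[0.0148,0.0419,0,-0.72],[0.0148,0.0419,0,-0.72],[0.0148,0.0419,0,-0.72],[0.0148,0.0419,0,-0.72],[0.0148,0.0419,0,-0.72],[0.0148,0.0419,0,-0.72],[0.0148,0.0419,0,-0.72],[0.0148,0.0419,0,-0.72],[0.0148,0.0419,0,-0.72],[0.0148,0.0419,0,-0.72],[0.0148,0.0419,0,-0.72],[0.0148,0.0419,0,-0.72],[0.0148,0.0419,0,-0.72],[0.0148,0.0419,0,-0.72],[0.0148,0.0419,0,-0.72],[0.0148,0.0419,0,-0.72],[0.0148,0.0419,0,-0.72],[0.0148,0.0419,0,-0.72],[0.0148,0.0419,0,-0.72]]
  ],
  "hand": 1,
  "squeeze": 20
}}

```text
t: 2.1
position: [0.5621, 0.1652, 0.256]
tool_rot: [[0.992, 0.124, -0.001], [0.124, -0.992, -0.0], [-0.001, 0.0, -1.0]]
contact_force: [1.6, -0.0, -0.5]
finger_gap: 1.001
grasp_force: 0.0
```

{"name": "step_arm", "arguments": {
  "steps": [
    [[0,0,-0.03,0],[0,0,-0.03,0],[0,0,-0.03,0],[0,0,-0.03,0],[0,0,-0.03,0],[0,0,-0.03,0],[0,0,-0.015,0],[0,0,-0.015,0],[0,0,-0.01,0],[0,0,0,0],[0,0,0,0]]
  ]
}}

```text
t: 3.2
position: [0.5626, 0.1637, 0.0369]
tool_rot: [[0.992, 0.124, 0.001], [0.124, -0.992, 0.0], [0.001, -0.0, -1.0]]
contact_force: [0.9, -0.2, -0.4]
finger_gap: 1.001
grasp_force: 0.0
```

{"name": "step_arm", "arguments": {
  "steps": [
    [[0,0,0,0],[0,0,0,0],[0,0,0,0],[0,0,0,0],[0,0,0,0],[0,0,0,0],[0,0,0,0],[0,0,0,0]]
  ],
  "hand": -1,
  "squeeze": 25
}}

```text
t: 4.0
position: [0.5624, 0.1636, 0.0368]
tool_rot: [[0.992, 0.124, 0.001], [0.124, -0.992, 0.0], [0.001, -0.0, -1.0]]
contact_force: [-1.3, -0.4, 5.1]
finger_gap: 0.274
grasp_force: 26.3
```

Gripped: the 0.274 opening is about 23 mm, which matches the 24 mm handle. Next I raise it slightly and slide it back towards the near wall.

{"name": "step_arm", "arguments": {
  "steps": [
    [[0,0,0.004,0],[0,0,0.004,0],[-0.008,-0.001,0,0],[-0.008,-0.001,0,0],[-0.008,-0.001,0,0],[-0.008,-0.001,0,0],[-0.008,-0.001,0,0],[-0.008,-0.001,0,0],[-0.008,-0.001,0,0],[-0.005,0,0,0],[0,0,0,0]]
  ]
}}

```text
t: 5.1
position: [0.5, 0.1565, 0.0443]
tool_rot: [[0.992, 0.125, -0.001], [0.125, -0.992, -0.0], [-0.001, 0.0, -1.0]]
contact_force: [0.7, 0.3, -1.0]
finger_gap: 0.268
grasp_force: 25.6
```

```bash
python3 - <<'E'
from h import *
p,d=robot.grab_frame("top");q,e=robot.grab_frame("scene")
f=lambda a:cv2.resize(a,(390,510),interpolation=cv2.INTER_CUBIC)
cv2.imwrite("pics/c1.png",np.hstack([f(p[205:375,190:320]),f(q[170:300,315:414])])[:,:,::-1])
print(robot.get_state()["contact_force"])
E
```

```text
[-0.06371999  0.40730929 -1.06749441]
```

View pics/c1.png

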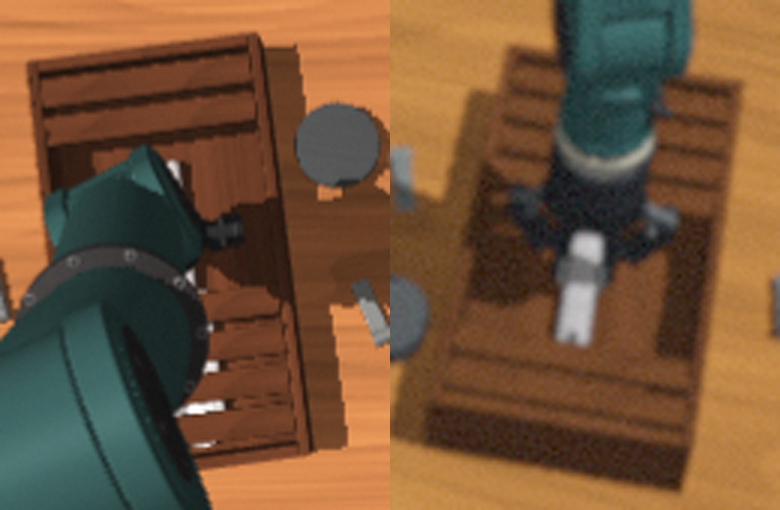

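The handle end is now clear of the far slats: (573,345) in the right crop, with the slat edge near row 370. I'll lift until the blade meets the near slats, then pivot it gently against their edge with a light grip.

{"name": "step_arm", "arguments": {
  "steps": [
    [[0,0,0.008,0],[0,0,0.008,0],[0,0,0.008,0],[0,0,0.006,0],[0,0,0.002,0],[0,0,0.002,0],[0,0,0.002,0],[0,0,0.002,0],[0,0,0.002,0],[0,0,0,0]]
  ],
  "squeeze": 20
}}

```text
t: 6.2
position: [0.5006, 0.1564, 0.0841]
tool_rot: [[0.992, 0.124, -0.001], [0.124, -0.992, -0.0], [-0.001, 0.0, -1.0]]
contact_force: [-0.5, -0.5, -4.4]
finger_gap: 0.27
grasp_force: 25.1
```

{"name": "step_arm", "arguments": {
  "steps": [
    [[0,0,0.002,0],[0,0,0.002,0],[0,0,0.002,0],[0,0,0,0]]
  ]
}}

```text
t: 6.6
position: [0.501, 0.1565, 0.0905]
tool_rot: [[0.992, 0.124, -0.0], [0.124, -0.992, -0.0], [-0.0, 0.0, -1.0]]
contact_force: [-0.8, -0.1, -3.5]
finger_gap: 0.266
grasp_force: 24.5
```

{"name": "step_arm", "arguments": {
  "steps": [
    [[0,0,0.002,0],[0,0,0.002,0],[0,0,0.002,0],[0,0,0,0]]
  ]
}}

```text
t: 7.0
position: [0.5016, 0.1567, 0.0967]
tool_rot: [[0.992, 0.124, 0.001], [0.124, -0.992, 0.0], [0.001, -0.0, -1.0]]
contact_force: [-0.4, -1.5, -3.4]
finger_gap: 0.275
grasp_force: 23.9
```

```bash
cat >> h.py <<'E'
def tilt(tag):
    q,e=robot.grab_frame("scene");W=cloud("scene",e);s=robot.get_state();T=s["position"]
    hsv=cv2.cvtColor(q,cv2.COLOR_RGB2HSV)
    ax=s["tool_rot"][:2,0];rel=W[...,:2]-T[:2];a=rel@ax;b=rel@np.array([-ax[1],ax[0]])
    m=(hsv[...,1]<70)&(hsv[...,2]>120)&(abs(b)<.02)&(a>.014)&(a<.12)&(W[...,2]>.02)&(W[...,2]<.5)
    z=W[...,2][m];p=np.polyfit(a[m],z,1)
    print("n",m.sum(),"handle top tilt",np.degrees(np.arctan(p[0])),"resid",np.std(z-np.polyval(p,a[m])),"end a",a[m].max(),"end z",z[a[m]>a[m].max()-.012].mean(),"ztop at grip",p[1],"t",s["t"],"T",T)
    y,x=np.where(m);y0=int(y.mean());x0=int(x.mean())
    cv2.imwrite(f"pics/{tag}.png",cv2.resize(q[y0-75:y0+75,x0-75:x0+75,::-1],(600,600),interpolation=cv2.INTER_CUBIC))
E
python3 -c "
from h import *
tilt('s2')"
```

```text
n 149 handle top tilt -39.283081850688724 resid 0.0627492627011575 end a 0.07963652137040683 end z 0.0947265982306504 ztop at grip 0.15698913949882573 t 7.05 T [0.50159185 0.1567001  0.09661901]
```

View pics/s2.png

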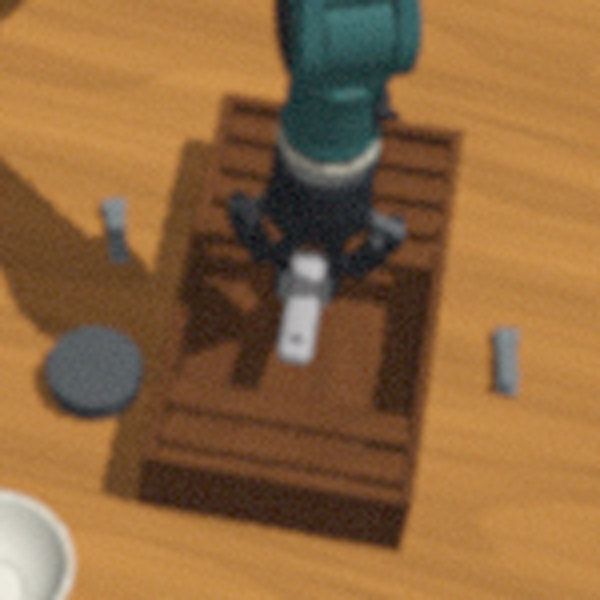

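The handle sticks up in the gap, between (310,265) and (297,355) in the crop. I'll refit its tilt robustly.

```bash
sed -i 's/(W\[...,2\]<.5)/(abs(W[...,2]-T[2])<.05)/; s/z=W\[...,2\]\[m\];p=np.polyfit(a\[m\],z,1)/z=W[...,2][m];from scipy.stats import theilslopes;p=theilslopes(z,a[m])[:2]/' h.py
python3 -c "
from h import *
tilt('s3')"
```

```text
n 120 handle top tilt 13.894566637054888 resid 0.0033254403629928934 end a 0.07802865249984611 end z 0.09508060359638137 ztop at grip 0.0779852494997715 t 7.1 T [0.50163206 0.15672713 0.0965628 ]
```

Tilt is 13.9°, with the handle end centre at z ≈ 0.088 and the middle ≈ 0.060, so the tilt condition holds. I'll draw it out along its own axis and watch the force.

{"name": "step_arm", "arguments": {
  "steps": [
    [[0,0,0.001,0],[0.008,0.001,0.0018,0],[0.008,0.001,0.0018,0],[0.01,0.0012,0.0023,0],[0.01,0.0012,0.0023,0],[0.01,0.0012,0.0023,0],[0,0,0,0]]
  ]
}}

```text
t: 7.8
position: [0.55, 0.1627, 0.1085]
tool_rot: [[0.992, 0.123, 0.004], [0.123, -0.992, 0.001], [0.004, -0.001, -1.0]]
contact_force: [0.1, 0.7, -0.8]
finger_gap: 0.27
grasp_force: 24.1
```

```bash
python3 -c "
from h import *
tilt('s4')"
```

```text
n 136 handle top tilt 13.65211113651194 resid 0.011445242410775545 end a 0.07786882445318812 end z 0.10739919440799044 ztop at grip 0.09085821401880641 t 7.85 T [0.54841822 0.16232977 0.10813009]
```

{"name": "step_arm", "arguments": {
  "steps": [
    [[0.01,0.0012,0.0023,0],[0.01,0.0012,0.0023,0],[0.01,0.0012,0.0023,0],[0.01,0.0012,0.0023,0],[0.01,0.0012,0.0023,0],[0.01,0.0012,0.0023,0],[0.01,0.0012,0.0023,0],[0.01,0.0012,0.0023,0],[0.008,0.001,0.0023,0],[0,0,0,0]]
  ]
}}

```text
t: 8.85
position: [0.6369, 0.173, 0.129]
tool_rot: [[0.992, 0.124, 0.002], [0.124, -0.992, 0.001], [0.002, -0.0, -1.0]]
contact_force: [0.5, 0.1, -0.4]
finger_gap: 0.271
grasp_force: 24.1
```

```bash
python3 - <<'E'
from h import *
tilt('s5')
p,d=robot.grab_frame("top");q,e=robot.grab_frame("scene")
f=lambda a:cv2.resize(a,(390,510),interpolation=cv2.INTER_CUBIC)
cv2.imwrite("pics/c5.png",np.hstack([f(p[205:375,190:320]),f(q[170:300,315:414])])[:,:,::-1])
E
```

```text
n 140 handle top tilt 13.961480591810737 resid 0.002492289060747796 end a 0.07899089166971057 end z 0.12810310932501404 ztop at grip 0.1108630081565039 t 8.9 T [0.63570498 0.17282664 0.12864204]
```

View pics/c5.png

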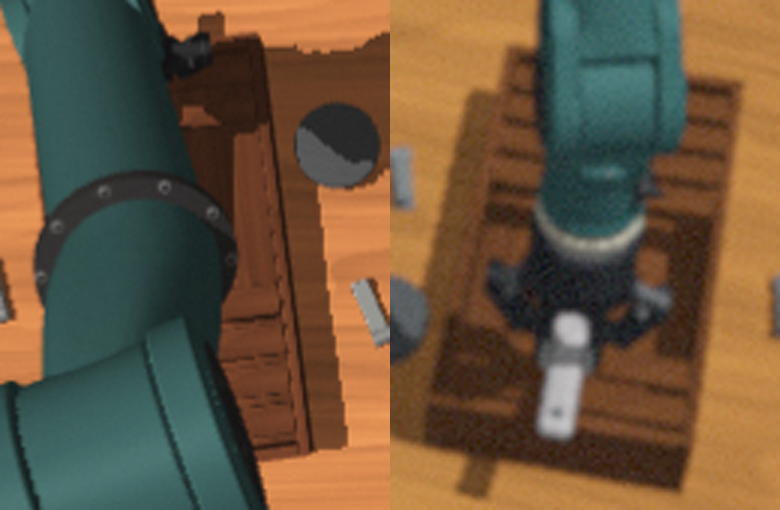

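The horn is clear of the near slats: none of it shows between them in the left crop, and its tip is computed about 18 mm past their edge. The tilt is steady at 14°, so I firm up the grip and lift.

{"name": "step_arm", "arguments": {
  "steps": [
    [[0,0,0.003,0],[0,0,0.006,0],[0,0,0.01,0],[-0.002,0,0.012,0],[-0.004,0,0.015,0],[-0.005,0,0.015,0],[-0.005,0,0.015,0],[-0.005,0,0.015,0],[-0.005,0,0.015,0],[-0.005,0,0.015,0],[-0.004,0,0.015,0],[0,0,0.012,0],[0,0,0.006,0],[0,0,0,0],[0,0,0,0],[0,0,0,0]]
  ],
  "squeeze": 50
}}

```text
t: 10.6
position: [0.5997, 0.1726, 0.2815]
tool_rot: [[0.992, 0.124, -0.002], [0.124, -0.992, -0.001], [-0.002, 0.0, -1.0]]
contact_force: [-0.2, 0.6, -1.7]
finger_gap: 0.259
grasp_force: 52.8
```

```bash
python3 -c "
from h import *
tilt('s6')"
```

```text
n 157 handle top tilt 12.460341038373365 resid 0.008500861576490496 end a 0.07860356236000896 end z 0.27952467987389923 ztop at grip 0.26480173768069565 t 10.65 T [0.59970474 0.17256899 0.28152351]
```

View pics/s6.png

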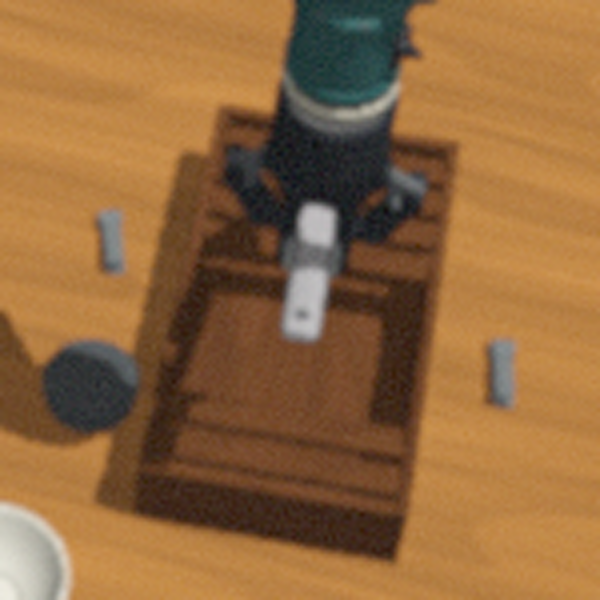

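The picture shows the horn held over the empty caddy, its handle end at (302,335), tilted about 13°. Its lowest point is at z ≈ 0.21, and the clips and tin next to the caddy haven't moved.

```bash
python3 -c "
from plant import robot
print(robot.hand_in())"
```

```text
the job is handed in; nothing more can be done
None
```

The shoehorn came out handle end first through the gap and was handed in still gripped over the caddy, about 13° from level with its lowest point about 14 cm above the slats, after about 11 s on the robot's clock; no verdict came back.

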